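# Show a workmate the missing slat and its replacement

## Task

Call your workmate by pressing the call button on the bench all the way down and letting it go, then show her the repair without touching it: point with the fingertips from just above at the gap in the top of the one box that lacks a slat, staying there for two full seconds, and then point in the same way at the middle of the loose slat that is as long as the boxes' top slats, and finish there, still pointing at it. Do not bring the fingertips down over the middle of any other box or loose slat, and do not touch, lift or shift any box or slat, the glue bottle, the jar or the tape measure.

Things in the scene. Friction and masses are not known exactly. Their poses are not given: they have to be found in the camera images.
- call (a joint): travel of the call button, a round black push cap (44 mm across) on a round grey collar (60 mm across) on a grey box 64 x 64 mm and 30 mm high that is fixed to the bench; the cap's upper face is 48 mm above the bench: 0 = up, 0.006 m = fully down; it needs about 5 N to be fully down and springs back up when released. It stands at the far left or the far right of the work
- call_top (a point): centre of the upper face of the button's cap; pressed straight down
- box_gap: slatted pine box lying with a slatted face up, 150 x 146 mm and 70 mm high; origin: centre of its underside, x along its top slats, z up. Its top is meant to have four slats, each 150 x 32 x 10 mm and 6 mm apart (38 mm centre to centre), but the second one from its -y edge is missing, so an opening 44 mm wide and 126 mm long shows the inside
- gap (a point): centre of the opening where the slat is missing, level with the top faces of the other slats (70 mm above the bench, 19 mm to the -y side of the box's centre); x along the opening, y across it, z up
- box_whole_a: slatted pine box lying with a slatted face up, 150 x 146 mm and 70 mm high; origin: centre of its underside, x along its top slats, z up. All four top slats are in place
- box_whole_b: slatted pine box lying with a slatted face up, 150 x 146 mm and 70 mm high; origin: centre of its underside, x along its top slats, z up. All four top slats are in place
- slat_mid: loose bare pine slat lying flat on the bench, 150 mm long, 32 mm wide, 10 mm thick; origin: centre of its underside, x along its length, z up; the same as the boxes' top slats
- slat_short: loose bare pine slat lying flat on the bench, 95 mm long, 32 mm wide, 10 mm thick; origin: centre of its underside, x along its length, z up; too short for the boxes
- slat_long: loose bare pine slat lying flat on the bench, 210 mm long, 32 mm wide, 10 mm thick; origin: centre of its underside, x along its length, z up; too long for the boxes
- glue: white glue bottle standing upright, 60 mm across, 150 mm high, at the other side of the work from the button; origin: centre of its underside. Leave it alone
- jar: closed round screw jar standing upright, 60 mm across, 70 mm high, at one side of the boxes; origin: centre of its underside. Leave it alone
- tape: tape measure lying flat, yellow with a steel belt clip, 70 x 62 mm, 36 mm high, at the other side of the boxes; origin: centre of its underside. Leave it alone
Not all that is in view belongs to the job. What is shaped like the part that bears call but green or red is not meant.

How it is judged (in metres and radians):
On the way, in this order (a step that is already met when the one before it is completed fails the run):
1. the call button is pressed down (at least 4.5 of its 6 mm) (value of joint call above 0.0045 m), for 0.02 s.
2. the button is let go (value of joint call below 0.0015 m), for 0.05 s.
3. the tool point dwells for 1.7 s just above the gap (within 40 mm along and 21 mm across of its centre, 20 to 75 mm above the slats' top) (x of the grasp point in the frame of gap between -0.04 and 0.04 m and y of the grasp point in the frame of gap between -0.021 and 0.021 m and z of the grasp point in the frame of gap between 0.02 and 0.075 m), for 1.7 s.
4. the tool point comes to rest just above the middle of the 150 mm slat (x of the grasp point in the frame of slat_mid between -0.045 and 0.045 m and y of the grasp point in the frame of slat_mid between -0.025 and 0.025 m and z of the grasp point in the frame of slat_mid between 0.03 and 0.085 m), for 0.3 s.
At the end, for the whole second after the job is handed in: The button is up; the tool point stays over the middle of the 150 mm slat (within 45 mm along, 25 mm across, 30 to 85 mm above the bench); boxes and slats are within 6 mm, glue, jar and tape within 10 mm, of where they began, and the glue stands upright (all of step 4 and value of joint call below 0.0015 m and distance of each of box_gap, box_whole_a, box_whole_b, slat_mid, slat_short, slat_long from where it was at the start of the episode below 0.006 m and distance of each of glue, jar, tape from where it was at the start of the episode below 0.01 m and angle between glue's own z axis and vertical below 0.1 rad); the robot touches nothing.
It fails at once if the robot touches a box or a loose slat (contact force between any of the fingers, the arm and box_gap above 0.3 N or contact force between any of the fingers, the arm and box_whole_a above 0.3 N or contact force between any of the fingers, the arm and box_whole_b above 0.3 N or contact force between any of the fingers, the arm and slat_mid above 0.3 N or contact force between any of the fingers, the arm and slat_short above 0.3 N or contact force between any of the fingers, the arm and slat_long above 0.3 N).
It fails at once if a box or slat is lifted or shifted by more than 6 mm (distance of any of box_gap, box_whole_a, box_whole_b, slat_mid, slat_short, slat_long from where it was at the start of the episode above 0.006 m).
It fails at once if the glue, jar or tape measure is touched or shifted by more than 10 mm (distance of any of glue, jar, tape from where it was at the start of the episode above 0.01 m or contact force between any of the fingers, the arm and glue above 0.3 N or contact force between any of the fingers, the arm and jar above 0.3 N or contact force between any of the fingers, the arm and tape above 0.3 N).
It fails at once if the tool point is brought down low over the middle of a wrong box or slat (within 40 mm of its centre, less than 75 mm above its top) ((horizontal distance between the grasp point and box_whole_a below 0.04 m and z of the grasp point in the frame of box_whole_a below 0.145 m) or (horizontal distance between the grasp point and box_whole_b below 0.04 m and z of the grasp point in the frame of box_whole_b below 0.145 m) or (horizontal distance between the grasp point and slat_short below 0.04 m and z of the grasp point in the frame of slat_short below 0.085 m) or (horizontal distance between the grasp point and slat_long below 0.04 m and z of the grasp point in the frame of slat_long below 0.085 m)).
It also fails if it takes over 56 s, if anything falls off the work surface, if the arm or the gripper's body presses on something with over 40 N, if the wrist force passes 120 N, or if a joint passes its speed limit or range.

## Robot

A 6-joint arm with a two-finger parallel gripper is mounted at the origin on the work surface. World frame = base frame: x ahead of the robot, y to its left, z up, the work surface at z = 0. Lengths are in mm, angles in rad, forces in N, time in s.
With the tool pointing down it reaches from about 350 to 875 mm from the base axis. Payload 4.2 kg.
Tool frame: the origin (TCP) lies between the finger pads, 19 mm behind the fingertips; this is the grasp point; z points along the fingers, y is the line along which they close (so a half turn about z gives the same grasp; the last joint's range is limited). The gripper opens to 85 mm and grips with 20 to 120 N. Pads are 22 mm wide; open, the fingers measure 114 mm over their backs; the gripper's body (76 mm by 85 mm) begins 54 mm behind the grasp point. The pads swing forward as they close: fully open they stand 13 mm farther back than shut.
Start: joints at [1.491, 0.385, 0.008, 0, -1.194, -0.259], TCP at [207.689, 589.461, 250.012] pointing down, gripper open.
Joint ranges: [-3.14, 3.14], [-1.21, 2.06], [-1.07, 1.41], [-3.16, 2.05], [-2.99, -0.16], [-3.1, 3.1]. Speed limits (rad/s): [2.79, 2.79, 3.14, 3.14, 3.14, 3.14].

## Interface

Orientations are given as a unit quaternion [x, y, z, w].
In Python, from bench import read_state, get_image, job_done gives the robot as it stands.
- The arm moves only by the tool play_rows, never from a script. Its argument "series" is a list of rows, each a list of 6 numbers: the shift along the world's x, y, z in mm, then the turn, a rotation vector about the world's x, y, z in units of 6 degrees (1.0 is 6 degrees). A call has 1 to 20 rows; each row shifts and turns the commanded pose from where the row before left it; what a row does not reach is not made up. A row lasts 1/12 s, in which the tool goes at most 41.7 mm and 7.16 degrees, less where a joint would pass 70% of its speed; a pose out of reach is approached as far as the arm can. A call is refused whole if a number of a shift passes 41.7 or a number of a turn 1, either way. A call with a gripper value outside its range is refused whole. "gripper" is the opening, from 0 (shut) to 1 (fully open), set as the call begins (left out, the last holds). The fingers move at their own pace and stop on an object; the grip force is fixed at half the most. Time passes only in rows, so rows that do not move let the fingers close. It gives the time, the measured TCP pose, the force, the opening and the grip force at its end, in the units of the state.
- read_state(): the state, without advancing time (a new reading comes with each control period).
- get_image(name): name is "scene" or "top" or "wrist"; returns a dict with "image" (480x640x3 uint8, red, green, blue), "fx", "fy", "cx", "cy" (pixels), "eye" and "rotation" of the camera in the world. Camera axes: x right, y down, z forward; pixel columns grow to the right and rows downward; lengths in mm; the calibration is good to about 2 mm. The wrist camera is an equidistant fisheye: a pixel r from the principal point sees the ray r / f radians off the axis. A picture is of the moment at which its call begins. There is no depth.
- job_done(): hands the job in; it is judged then, once.
The state is a dict: "clock": time; "joints": joint angles; "joint_vel": joint speeds; "joint_efforts": joint torques, N m; "position": TCP position; "ee_rot": TCP orientation; "contact_force": force on the tool from outside, world axes, zero at the start; "wrist_torque": the same for the moment, N m; "gripper_width": finger opening in mm; "grasp_force": force on a finger pad.
Only numpy, scipy, OpenCV 4.12 (cv2) and the standard library are available. Lean on these libraries where they do the work, as an engineer would, in place of code of your own. Each camera call takes 0.05 s, during which the arm holds its last target. There are 200 camera calls.

## Working session

There is one attempt and no reset: what is moved stays moved. The work goes in short steps, Python scripts to look and compute and a tool call to move; the robot and the scene stay as the last step left them, time stands still between calls to the robot, and variables do not carry over. Pictures are saved under pics/ and viewed, at most 10 in all, crops included, and the job is handed in when it is done.

Besides the shell and the picture viewer there is one more tool, called after "Emit:" by a JSON object that holds its "method" and its "body". play_rows: Moves the arm, as the interface text tells. Its arguments: {"type":"object","properties":{"series":{"type":"array","items":{"type":"array","items":{"type":"number"}}},"gripper":{"type":"number"}},"required":["series"]}

```bash
mkdir -p pics
cat > h.py <<'E'
import numpy as np, cv2, pickle
from bench import *
def snap(n,f):
    d=get_image(n); cv2.imwrite(f'pics/{f}.png',d['image'][:,:,::-1]); pickle.dump(d,open(f'pics/{f}.pkl','wb')); return d
def pt(f,u,v,z):
    d=pickle.load(open(f'pics/{f}.pkl','rb'))
    r=np.array(d['rotation']).reshape(3,3)@np.array([(u-d['cx'])/d['fx'],(v-d['cy'])/d['fy'],1]); e=np.array(d['eye'])
    return (e+r*(z-e[2])/r[2])[:2].round(1)
E
python3 -c "
from h import *
for n in('top','scene'):
    d=snap(n,n+'1'); print(n,d['fx'],d['eye'],d['rotation'])
print(read_state())"
```

```text
top 434.432123812881 [ 302.85929735   68.2810989  1193.77633709] [ 0.71098125 -0.6984258   0.0626035  -0.05280025]
scene 453.98255872618154 [1189.90864579  846.40770224  775.66125357] [ 0.31159631  0.8249257  -0.43728091 -0.17660898]
{'clock': 0.1, 'joints': array([ 1.49058963e+00,  3.85474803e-01,  6.77400030e-03, -4.12548357e-04,
       -1.19401008e+00, -2.58580199e-01]), 'joint_vel': array([-3.18603147e-04, -2.58955632e-03,  3.64416058e-03,  3.02359664e-03,
       -1.19737366e-03,  8.55648890e-05]), 'joint_efforts': array([ 4.39651203e-04, -3.93318272e+01,  1.88931137e+01,  4.19798210e+00,
       -2.58772554e-03,  3.29116041e-06]), 'position': array([207.55302717, 589.02137391, 249.04170968]), 'ee_rot': array([ 9.85673905e-01, -1.68659417e-01, -1.05706500e-04,  9.70548066e-04]), 'contact_force': array([ 0.64736517, -0.57365888,  0.8649534 ]), 'wrist_torque': array([-0.00396011, -0.0388665 , -0.04872437]), 'grasp_force': 0.0, 'gripper_width': 85.36312126425398}
```

View pics/top1.png

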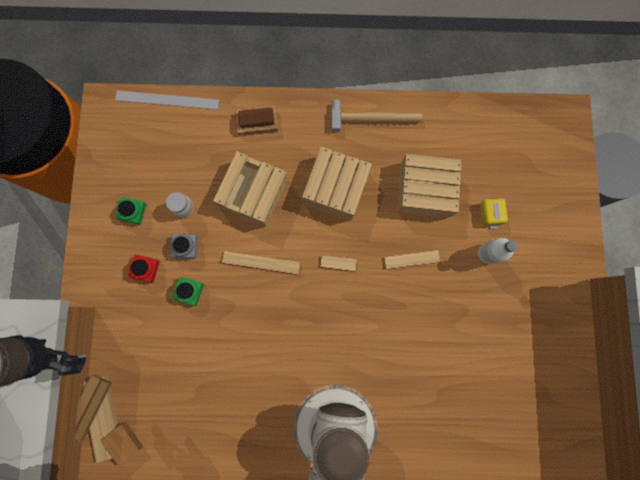

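View pics/scene1.png

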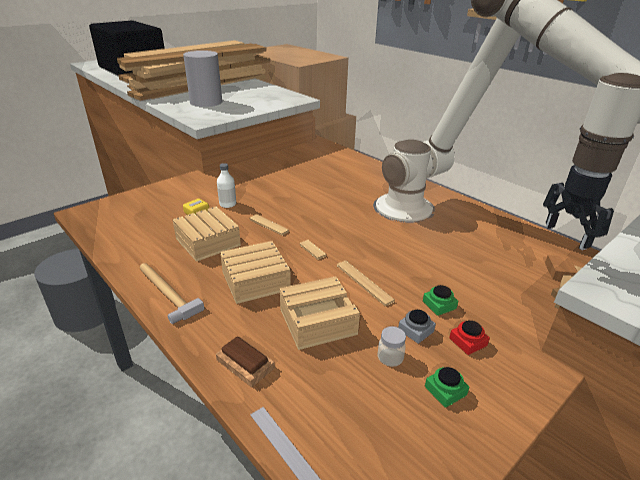

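The top view is oriented with +x up and +y left. The grey button is at about (182,245), the gap box at (250,188), the slats at (261,262) long, (338,264) short and (412,260) mid, the jar at (179,205) and the glue at (495,251). I'll enlarge two crops.

```bash
sed -i 's/np.array(d\[.rotation.\]).reshape(3,3)/Rotation.from_quat(d["rotation"]).as_matrix()/; 1i from scipy.spatial.transform import Rotation' h.py
python3 -c "
from h import *
a=cv2.imread('pics/top1.png')
A=cv2.resize(a[140:310,110:310],None,fx=4,fy=4,interpolation=cv2.INTER_CUBIC)[:600]
B=cv2.resize(a[140:290,300:500],None,fx=4,fy=4,interpolation=cv2.INTER_CUBIC)
cv2.imwrite('pics/A.png',A[:600]);cv2.imwrite('pics/B.png',B)"
```

```text
(no output)
```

View pics/A.png

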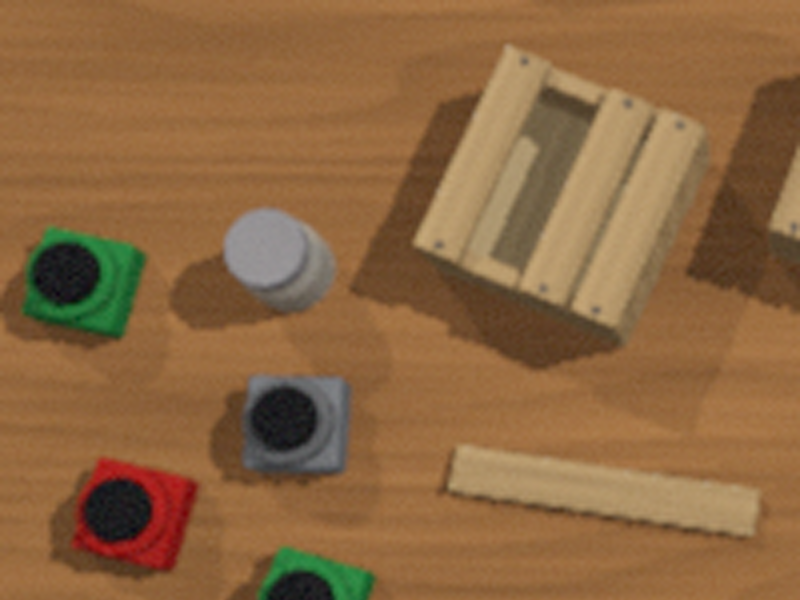

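View pics/B.png

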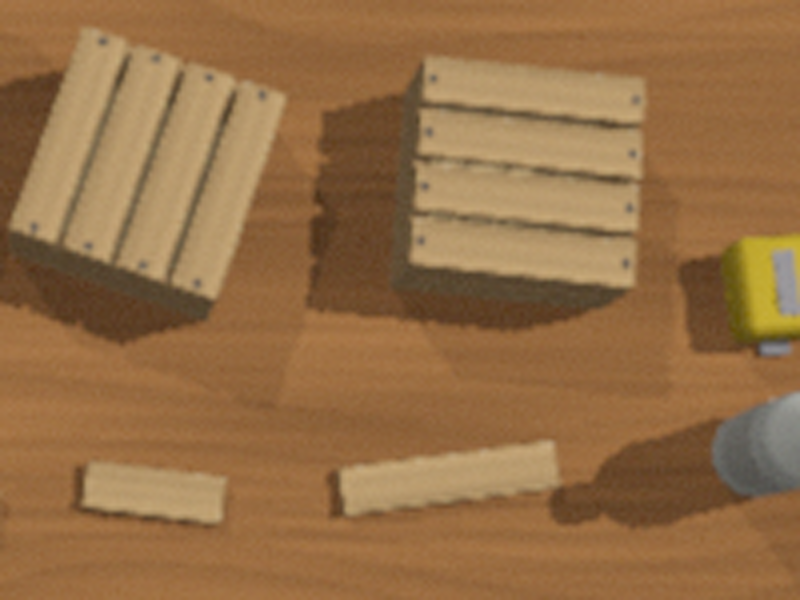

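The crops show the cap centre at A(285,418). The gap's four flanking nails are at A(524,60), (438,243), (628,103) and (543,288). The mid slat is centred at B(448,478).

```bash
python3 -c "
from h import *
A=lambda u,v,z:pt('top1',110+(u+.5)/4-.5,140+(v+.5)/4-.5,z)
B=lambda u,v,z:pt('top1',300+(u+.5)/4-.5,140+(v+.5)/4-.5,z)
print('cap',A(285,418,48)); 
print('gap',A(533,173.5,70),'nails',[A(*p,70) for p in((524,60),(438,243),(628,103),(543,288))])
print('long',A(605,490,10),A(455,468,10),A(758,512,10))
print('short',B(153,492,10)); print('mid',B(448,478,10),B(341,491,10),B(555,464,10))
print('jar',A(267,250,70),'box a',B(148,170,70),'box b',B(528,172,70),'glue',B(780,460,30),'green',A(300,590,48),A(65,272,48),'red',A(120,510,48))
"
```

```text
cap [468.4 417.3]
gap [633.2 257. ] nails [array([712.3, 266.6]), array([584.3, 317.7]), array([683.6, 195.5]), array([555.2, 246.9])]
long [428.4 208.1] [441.6 311. ] [415.2 103.3]
short [430.8  -2.4]
mid [ 444.2 -205.2] [ 433.9 -131.4] [ 455.2 -279.3]
jar [577.2 430.1] box a [641.    6.5] box b [ 645.  -249.1] glue [ 458.2 -426.9] green [355.2 399.9] [564.7 571. ] red [405.4 521. ]
```

Emit:
{"method": "play_rows", "body": {"series": [[10,-7,0,0,0,0],[18,-12,0,0,0,0],[20,-13,0,0,0,0],[20,-13,0,0,0,0],[20,-13,0,0,0,0],[20,-13,0,0,0,0],[20,-13,0,0,0,0],[20,-13,0,0,0,0],[20,-13,0,0,0,0],[20,-13,0,0,0,0],[20,-13,0,0,0,0],[20,-13,0,0,0,0],[18,-12,0,0,0,0],[10,-7,0,0,0,0],[5,-4,0,0,0,0],[0,0,0,0,0,0],[0,0,0,0,0,0]], "gripper": 0}}

```text
clock: 1.52
position: [468.4, 417.4, 249.9]
ee_rot: [0.986, -0.169, -0.0, 0.0]
contact_force: [-0.1, 0.6, 0.1]
gripper_width: 0.3
grasp_force: 0.0
```

Emit:
{"method": "play_rows", "body": {"series": [[0,0,-8,0,0,0],[0,0,-14,0,0,0],[0,0,-18,0,0,0],[0,0,-18,0,0,0],[0,0,-18,0,0,0],[0,0,-18,0,0,0],[0,0,-18,0,0,0],[0,0,-18,0,0,0],[0,0,-14,0,0,0],[0,0,-8,0,0,0],[0,0,0,0,0,0],[0,0,0,0,0,0]]}}

```text
clock: 2.52
position: [468.3, 418.0, 97.9]
ee_rot: [0.986, -0.168, 0.0, 0.0]
contact_force: [0.4, -0.3, 1.6]
gripper_width: 0.1
grasp_force: 0.0
```

```bash
python3 -c "
from h import *
snap('wrist','w1');d=snap('scene','s2');s=read_state();print(s['clock'],s['position'],s['contact_force'],s['gripper_width'])
a=d['image'][230:430,340:540,::-1];b=cv2.imread('pics/w1.png')[:,:]
cv2.imwrite('pics/c2.png',np.hstack([cv2.resize(a,(400,400),interpolation=cv2.INTER_CUBIC),cv2.resize(b,(400,300))[:,:].repeat(1,0) if 0 else cv2.copyMakeBorder(cv2.resize(b,(400,300)),0,100,0,0,cv2.BORDER_CONSTANT)]))"
```

```text
2.6167 [468.92676614 418.30038732  99.1131789 ] [0.17567422 0.77732288 0.45551501] -0.05297284444535848
```

View pics/c2.png

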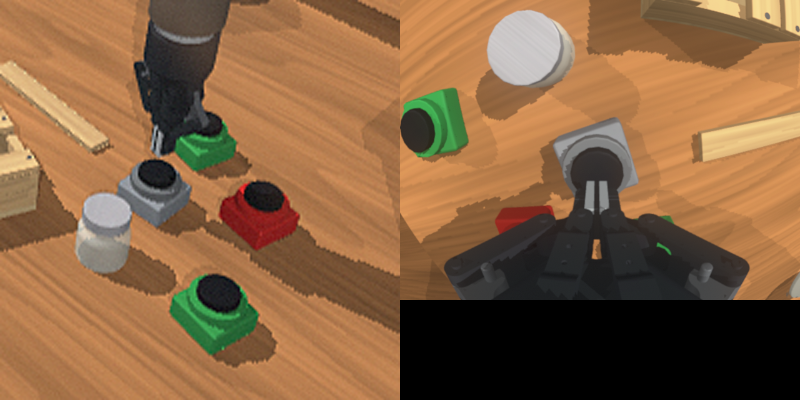

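The closed fingertips are right above the grey button's black cap: in the right-hand view, tips at (597,185) and cap at (598,172). I'll press it.

Emit:
{"method": "play_rows", "body": {"series": [[0,0,-8,0,0,0],[0,0,-10,0,0,0],[0,0,-7,0,0,0],[0,0,-4,0,0,0],[0,0,-3,0,0,0],[0,0,-3,0,0,0],[0,0,-2,0,0,0],[0,0,-1,0,0,0],[0,0,0,0,0,0],[0,0,0,0,0,0],[0,0,0,0,0,0]]}}

```text
clock: 3.53
position: [468.4, 417.1, 64.5]
ee_rot: [0.986, -0.168, 0.0, 0.0]
contact_force: [-8.9, -4.1, 22.3]
gripper_width: 0.3
grasp_force: 11.4
```

Emit:
{"method": "play_rows", "body": {"series": [[0,0,4,0,0,0],[0,0,8,0,0,0],[0,0,14,0,0,0],[0,0,18,0,0,0],[0,0,18,0,0,0],[0,0,18,0,0,0],[0,0,18,0,0,0],[0,0,18,0,0,0],[0,0,14,0,0,0],[0,0,10,0,0,0],[0,0,0,0,0,0]]}}

```text
clock: 4.45
position: [469.6, 418.4, 202.4]
ee_rot: [0.986, -0.168, 0.001, -0.002]
contact_force: [-0.6, 0.3, 0.1]
gripper_width: 0.0
grasp_force: 0.0
```

Emit:
{"method": "play_rows", "body": {"series": [[8,-8,0,0,0,0],[14,-14,0,0,0,0],[20,-20,0,0,0,0],[20,-19,0,0,0,0],[20,-19,0,0,0,0],[20,-19,0,0,0,0],[20,-19,0,0,0,0],[20,-19,0,0,0,0],[14,-14,0,0,0,0],[9,-9,0,0,0,0],[0,0,0,0,0,0],[0,0,0,0,0,0]]}}

```text
clock: 5.45
position: [633.6, 256.7, 198.6]
ee_rot: [0.986, -0.169, -0.001, 0.001]
contact_force: [0.3, -0.3, 0.1]
gripper_width: 0.0
grasp_force: 0.0
```

```bash
python3 -c "
from h import *
snap('wrist','w2');s=read_state();print(s['clock'],s['position'],s['contact_force'])"
```

```text
5.5 [633.22270768 257.38447845 199.03965965] [-0.98888562 -0.45924663  0.0082939 ]
```

View pics/w2.png

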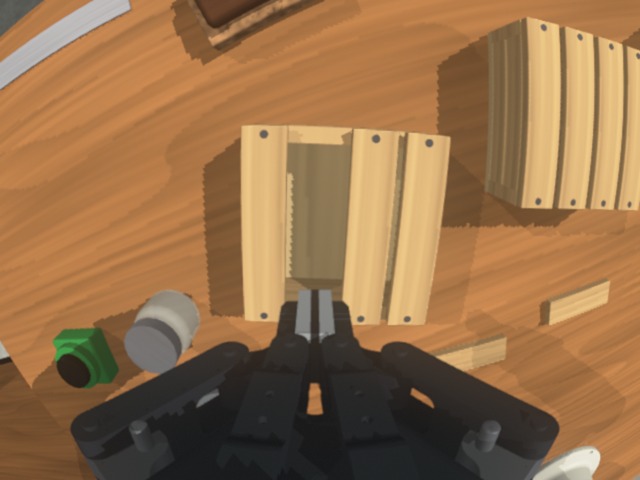

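The wrist view shows the gap flanked by nails at (264,134), (263,316), (376,139) and (361,319), with the tips at column 315. I'll check the gap with the fisheye model.

```bash
python3 -c "
from h import *
d=pickle.load(open('pics/w2.pkl','rb'));R=Rotation.from_quat(d['rotation']).as_matrix();e=np.array(d['eye'])
P=[]
for u,v in((264,134),(263,316),(376,139),(361,319)):
    x,y=(u-d['cx'])/d['fx'],(v-d['cy'])/d['fy'];t=np.hypot(x,y);r=R@np.array([x/t*np.sin(t),y/t*np.sin(t),np.cos(t)])
    P.append((e+r*(70-e[2])/r[2])[:2])
print(np.round(P,1),np.mean(P,0))"
```

```text
[[710.6 265.5]
 [581.5 318. ]
 [682.1 194.7]
 [553.  245.8]] [631.80043327 255.99928522]
```

Emit:
{"method": "play_rows", "body": {"series": [[0,0,-6,0,0,0],[0,0,-12,0,0,0],[0,0,-16,0,0,0],[0,0,-16,0,0,0],[0,0,-14,0,0,0],[0,0,-10,0,0,0],[0,0,-6,0,0,0],[0,0,0,0,0,0],[0,0,0,0,0,0],[0,0,0,0,0,0],[0,0,0,0,0,0],[0,0,0,0,0,0]]}}

```text
clock: 6.5
position: [634.1, 257.7, 121.0]
ee_rot: [0.986, -0.169, 0.001, -0.001]
contact_force: [0.4, 0.5, -0.3]
gripper_width: -0.1
grasp_force: 0.0
```

Emit:
{"method": "play_rows", "body": {"series": [[0,0,0,0,0,0],[0,0,0,0,0,0],[0,0,0,0,0,0],[0,0,0,0,0,0],[0,0,0,0,0,0],[0,0,0,0,0,0],[0,0,0,0,0,0],[0,0,0,0,0,0],[0,0,0,0,0,0],[0,0,0,0,0,0],[0,0,0,0,0,0],[0,0,0,0,0,0],[0,0,0,0,0,0],[0,0,0,0,0,0],[0,0,0,0,0,0],[0,0,0,0,0,0],[0,0,0,0,0,0],[0,0,0,0,0,0],[0,0,0,0,0,0],[0,0,0,0,0,0]]}}

```text
clock: 8.17
position: [633.7, 257.5, 120.0]
ee_rot: [0.986, -0.169, 0.0, 0.0]
contact_force: [-0.5, -0.2, 0.0]
gripper_width: 0.1
grasp_force: 0.0
```

Emit:
{"method": "play_rows", "body": {"series": [[0,0,0,0,0,0],[0,0,0,0,0,0],[0,0,0,0,0,0],[0,0,0,0,0,0],[0,0,0,0,0,0],[0,0,0,0,0,0],[0,0,6,0,0,0],[0,0,14,0,0,0],[0,0,16,0,0,0],[0,0,16,0,0,0],[0,0,16,0,0,0],[0,0,14,0,0,0],[0,0,10,0,0,0],[0,0,8,0,0,0],[0,0,0,0,0,0]]}}

```text
clock: 9.42
position: [634.4, 257.8, 222.3]
ee_rot: [0.986, -0.168, 0.001, -0.001]
contact_force: [-0.0, -0.1, 0.6]
gripper_width: -0.1
grasp_force: 0.0
```

Emit:
{"method": "play_rows", "body": {"series": [[-5,-12,0,0,0,0],[-10.5,-26,0,0,0,0],[-10.5,-26,0,0,0,0],[-10.5,-26,0,0,0,0],[-10.5,-26,0,0,0,0],[-10.5,-26,0,0,0,0],[-10.5,-26,0,0,0,0],[-10.5,-26,0,0,0,0],[-10.5,-26,0,0,0,0],[-10.5,-26,0,0,0,0],[-10.5,-26,0,0,0,0],[-10.5,-26,0,0,0,0],[-10.5,-26,0,0,0,0],[-10.5,-26,0,0,0,0],[-10.5,-26,0,0,0,0],[-10.5,-26,0,0,0,0],[-10.5,-26,0,0,0,0],[-10,-22,0,0,0,0],[-6,-12,0,0,0,0],[0,0,0,0,0,0]]}}

```text
clock: 11.08
position: [442.9, -206.2, 219.2]
ee_rot: [0.985, -0.17, -0.001, -0.0]
contact_force: [0.6, 0.2, -0.3]
gripper_width: -0.0
grasp_force: 0.0
```

```bash
python3 -c "
from h import *
snap('wrist','w3');s=read_state();print(s['clock'],s['position'],s['contact_force'])"
```

```text
11.1333 [ 443.70933637 -205.3176064   219.32130901] [-0.5501335  -0.13164455  0.32131617]
```

View pics/w3.png

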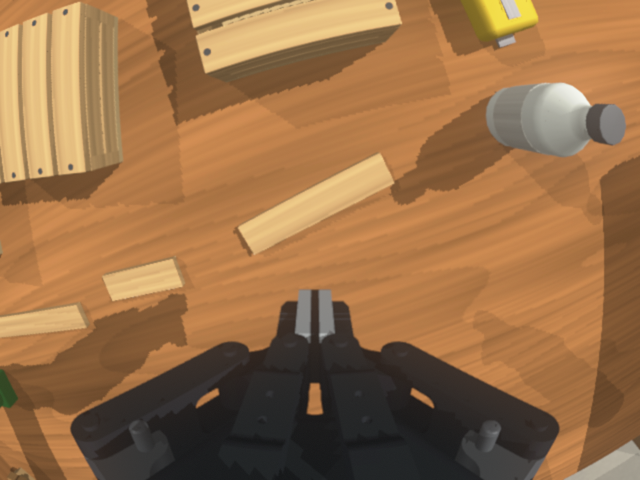

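The mid slat, centred at about (316,204), is straight ahead of the tips, and the glue bottle is well clear. I'll descend to about z 58 and stop.

Emit:
{"method": "play_rows", "body": {"series": [[0,0,-8,0,0,0],[0,0,-16,0,0,0],[0,0,-18,0,0,0],[0,0,-18,0,0,0],[0,0,-18,0,0,0],[0,0,-18,0,0,0],[0,0,-18,0,0,0],[0,0,-16,0,0,0],[0,0,-14,0,0,0],[0,0,-10,0,0,0],[0,0,-6,0,0,0],[0,0,0,0,0,0],[0,0,0,0,0,0],[0,0,0,0,0,0],[0,0,0,0,0,0],[0,0,0,0,0,0],[0,0,0,0,0,0],[0,0,0,0,0,0],[0,0,0,0,0,0],[0,0,0,0,0,0]]}}

```text
clock: 12.8
position: [444.7, -204.6, 60.1]
ee_rot: [0.986, -0.169, 0.0, -0.0]
contact_force: [-0.1, -0.2, -0.1]
gripper_width: -0.0
grasp_force: 0.0
```

```bash
python3 -c "
from h import *
d=snap('scene','s4');s=read_state();print(s['clock'],s['position'],s['contact_force'])
cv2.imwrite('pics/c4.png',cv2.resize(d['image'][130:330,150:450,::-1],(780,520),interpolation=cv2.INTER_CUBIC))"
```

```text
12.85 [ 444.71978504 -204.58033658   60.10824701] [ 0.08932656 -0.42828007 -0.13638381]
```

View pics/c4.png

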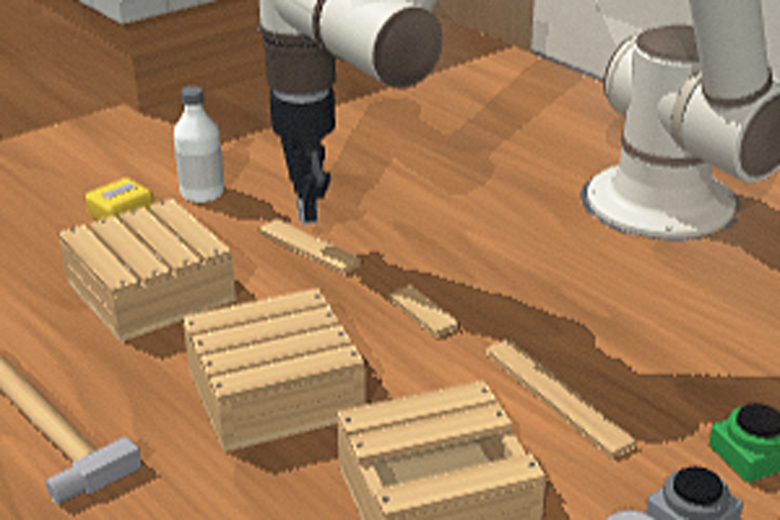

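The fingertips at (307,218) hover above the middle of the mid slat at (308,246), and nothing has been moved. I'll hand in.

```bash
python3 -c "
from bench import *
print(job_done())"
```

```text
the job is handed in; nothing more can be done
None
```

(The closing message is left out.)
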